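# Find the stamped parts tray and push it into the dispatch bay

### The arm

A 7-joint arm with a two-finger parallel gripper is mounted at the origin on a cart in front of the work surface, level with it; the furniture and walls round the work are solid. World frame = base frame: x ahead of the robot, y to its left, z up, the work surface at z = 0. Lengths are in m, angles in rad, forces in N, time in s.
With the tool pointing down it reaches from about 0.425 to 0.925 m from the base axis. Payload 6.8 kg.
Tool frame: the origin (TCP) lies on the front face of the gripper's body, between the roots of the fingers; the fingertips stand 73 mm ahead of it and the grasp point (between the pads) lies 54 mm ahead of it (env.nose_length is the distance from the TCP to the fingertips, in m); z points along the fingers, y is the line along which they close (so a half turn about z gives the same grasp; the last joint's range is limited). The gripper opens to 85 mm and grips with 20 to 120 N. Pads are 22 mm wide; open, the fingers measure 114 mm over their backs; the gripper's body (76 mm by 85 mm) begins 54 mm behind the grasp point. The pads swing forward as they close: fully open they stand 13 mm farther back than shut.
Start: joints at [1.196, 0.477, 0.022, 1.555, -0.011, 1.109, -0.083], TCP at [0.178, -0.651, 0.304] pointing down, gripper open.
Joint ranges: [-2.96, 2.96], [-0.34, 2.1], [-1.41, 1.46], [0.24, 2.44], [-1.37, 4.51], [0.17, 1.92], [-2.96, 2.96]. Speed limits (rad/s): [2.39, 2.39, 3.14, 3.14, 3.14, 3.14, 3.14].

### API

Orientations are given as a unit quaternion [w, x, y, z].
In Python, from cell import env, kin, camera, calibration, job gives the robot as it stands. The module is installed in compiled form; this text tells all that it offers. Calls block until the motion is done:
- env.reach(position, orientation): joint-space move of the TCP to a pose.
- env.movel(position, velocity=0.15, rot=None, stop_force=None): straight line of the TCP; rot=None keeps the orientation; velocity is the mean speed in m/s. With stop_force (N) it stops when the force on the tool has changed by that much, and returns True; else False.
- env.goto_joints(angles): joint-space move.
- env.grip(opening, f_grip=None): finger opening in m; f_grip is the grip in N (None keeps the last); returns when the fingers have stopped.
- env.dwell(seconds).
- kin.inverse_kinematics(position, orientation): joint angles nearest the present ones, or None.
- env.get_state(): the state.
- camera(name): name is "scene" or "top" or "wrist"; returns (picture, depth): 480x640x3 uint8, blue, green, red; 480x640 float32, m along the optical axis (not along the pixel's ray), 0 where there is no reading.
- calibration(name): a dict with "fx", "fy", "cx", "cy" (pixels), "k1" (the pictures are not rectified: a ray, as slopes to the right and down, at radius r is drawn at 1 + k1 r^2 times it, then the intrinsics apply), "rvec" (rotation vector, rad) and "tvec" (3), from world to camera coordinates, as OpenCV has them. Camera axes: x right, y down, z forward; pixel columns grow to the right and rows downward; lengths in m; the calibration is good to about 2 mm. A picture is of the moment at which its call begins: read the wrist's pose just before it. calibration takes no time and is no camera call; for the wrist camera it gives the pose at the moment of the call.
A pose or a line that the arm cannot do raises env.PlanningError and nothing moves.
- job.job_done(): hands the job in; it is judged then, once.
The state is a dict: "time": time; "qpos": joint angles; "joint_velocities": joint speeds; "joint_torque": joint torques, N m; "tcp_pos": TCP position; "orientation": TCP orientation; "force": force on the tool from outside, world axes, zero at the start; "torque": the same for the moment, N m; "opening": finger opening in m; "gripper_force": force on a finger pad.
Only numpy, scipy, OpenCV 4.12 (cv2) and the standard library are available. Lean on these libraries where they do the work, as an engineer would, in place of code of your own. Each camera call takes 0.05 s, during which the arm holds its last target. There are 200 camera calls.

### The job

Two look-alike white parts trays stand against the low rail of the sorting board; one of them is stamped with a red ring underneath. With the fingertips only, push each tray's near side up and over toward the rail until it leans back about 65 degrees and its underside can be seen, keep it there for a second, and let it down flat again: first the tray on the left, then the one on the right. Then push the stamped tray along the rail into the dispatch bay, wholly between the two yellow lines and flat and square at the rail; leave the other tray where it stood, never lift or topple a tray, and leave the other things alone.

Things in the scene. Friction and masses are not known exactly. Their poses are not given: they have to be found in the camera images.
- board: Grey sorting board, fixed, 250 mm deep (its x from -100 to +150 mm), 520 mm wide (y), 18 mm thick. Origin on the worktop, z up, +x away from the robot, somewhat to the right, +y left. Aluminium rail along y: 8 mm high above the board, 12 mm thick, front face at x = 75 mm. Dispatch bay: between two 10 mm yellow lines along x, at y = -85 and +85 mm; a third at x = -92 mm.
- bay (a point): Point on the board's top (18 mm above the worktop) in the middle of the dispatch bay: a tray is right when its origin is here.
- tray_stamped: Empty white parts tray, blue pocket liners, about 0.25 kg: 130 mm deep (x), 100 mm wide (y), 60 mm high. Near and far walls: outer faces at x = -55 and +55 mm; a 5 mm high skirt runs from their feet to x = -65 and +65. End walls at y = -50 and +50. Origin: centre of underside, z up, +x to the rail. Red stamp underneath (84 mm ring round a dot); may be left or right.
- tray_plain: Empty white parts tray, blue pocket liners, about 0.25 kg: 130 mm deep (x), 100 mm wide (y), 60 mm high. Near and far walls: outer faces at x = -55 and +55 mm; a 5 mm high skirt runs from their feet to x = -65 and +65. End walls at y = -50 and +50. Origin: centre of underside, z up, +x to the rail. Underside plain white; may be left or right.
- tray_stamped_near (a point): Stamped tray: top outer edge of its near wall, mid-width: (-55, 0, 60) mm in the tray's frame. Fingertips pushing this wall just under its top (6 N at first, then less) and following the arc tip the tray; it follows the fingers back down when they retreat along the arc.
- tray_plain_near (a point): Plain tray: top outer edge of its near wall, mid-width: (-55, 0, 60) mm in the tray's frame. Fingertips pushing this wall just under its top (6 N at first, then less) and following the arc tip the tray; it follows the fingers back down when they retreat along the arc.
- tray_stamped_far (a point): Stamped tray: its far lower edge, (65, 0, 0) mm in the tray's frame, 1 to 4 mm in front of the rail at the start; the tray tips about it while the rail keeps it from sliding. Past about 80 degrees the tray would fall over. From about 60 degrees the over-the-shoulder camera sees the underside.
- tray_plain_far (a point): Plain tray: its far lower edge, (65, 0, 0) mm in the tray's frame, 1 to 4 mm in front of the rail at the start; the tray tips about it while the rail keeps it from sliding. Past about 80 degrees the tray would fall over. From about 60 degrees the over-the-shoulder camera sees the underside.
- flux_tin: Blue round tin, 52 mm across, 25 mm high, behind the rail; a bystander. Origin: centre of its underside.
- loupe: Black eyepiece loupe, 37 mm across, 36 mm high, behind the rail; a bystander. Origin: centre of its underside.
- usb_meter: Pink pocket meter, 70 x 24 x 13 mm, lying in front of the board; a bystander. Origin: centre of its underside.
- marker_1: Blue marker pen, 118 mm long, 12 mm thick, lying in front of the board; a bystander. Origin: centre of its underside.
- cell_1: Purple round battery cell, 18 mm across, 66 mm high, standing behind the board; a bystander. Origin: centre of its underside.
- cell_2: Green round battery cell, 18 mm across, 66 mm high, standing behind the board; a bystander. Origin: centre of its underside.

How it is judged:
By the outcome, as a careful person would: the job done as asked, in the order asked, and still so for the second after the job is handed in, with the robot touching nothing.
It also fails if it takes over 67 s, if anything falls off the work surface, if the arm or the gripper's body presses on something with over 40 N, if the wrist force passes 120 N, or if a joint passes its speed limit or range.

## Working session

There is one attempt and no reset: what is moved stays moved. The work goes in short steps, each a Python script; the robot and the scene stay as the last script left them, time stands still between calls to the robot, and variables do not carry over. Pictures are saved under pics/ and viewed, at most 10 in all, crops included, and the job is handed in when it is done.

```bash
mkdir -p pics; ls; cat > h.py <<'E'
import numpy as np, cv2
from cell import env, kin, camera, calibration, job
def w2p(c,P):
    P=np.atleast_2d(P).astype(float)
    K=np.array([[c['fx'],0,c['cx']],[0,c['fy'],c['cy']],[0,0,1.]])
    return cv2.projectPoints(P,np.array(c['rvec'],float),np.array(c['tvec'],float),K,np.array([c['k1'],0,0,0.]))[0].reshape(-1,2)
def ray(c,uv):
    uv=np.atleast_2d(uv).astype(float)
    K=np.array([[c['fx'],0,c['cx']],[0,c['fy'],c['cy']],[0,0,1.]])
    # k1 distorts directly
    n=cv2.undistortPoints(uv.reshape(-1,1,2),K,np.array([c['k1'],0,0,0.])).reshape(-1,2)
    R=cv2.Rodrigues(np.array(c['rvec'],float))[0]; t=np.array(c['tvec'],float).ravel()
    return n,R,t
def p2w(c,uv,z):
    n,R,t=ray(c,uv); o=-R.T@t; d=np.c_[n,np.ones(len(n))]@R
    return o+d*((z-o[2])/d[:,2])[:,None]
def d2w(c,uv,dep):
    n,R,t=ray(c,uv); uv=np.atleast_2d(uv).astype(int)
    d=dep[uv[:,1],uv[:,0]]
    return (np.c_[n,np.ones(len(n))]*d[:,None]-t)@R
E
python3 - <<'E'
from h import *
for n in("top","scene"):
    p,d=camera(n); cv2.imwrite(f"pics/{n}0.png",p); np.save(f"{n}0.npy",d); print(n,calibration(n))
s=env.get_state(); print(s['time'],s['orientation'],s['opening'],s['force'])
E
```

```text
pics
top {'fx': 445.9924565118318, 'fy': 445.9924565118318, 'cx': 321.35095257744047, 'cy': 241.51107753537903, 'k1': -0.014147027001743246, 'rvec': array([ 2.10324578, -2.0938532 ,  0.23066003]), 'tvec': array([-0.01668321,  0.57959536,  1.0287299 ])}
scene {'fx': 608.7830273226142, 'fy': 608.7830273226142, 'cx': 311.9972647572873, 'cy': 233.86028697217716, 'k1': -0.20237940181345565, 'rvec': array([ 0.74833196, -2.32231698,  1.37586467]), 'tvec': array([0.43636289, 0.24793522, 0.8336179 ])}
0.1 [-7.96222487e-04  9.91115759e-01  1.32999578e-01 -1.73334877e-04] 0.08561929452645606 [-0.46757886  0.24669664 -0.22480095]
```

View pics/top0.png

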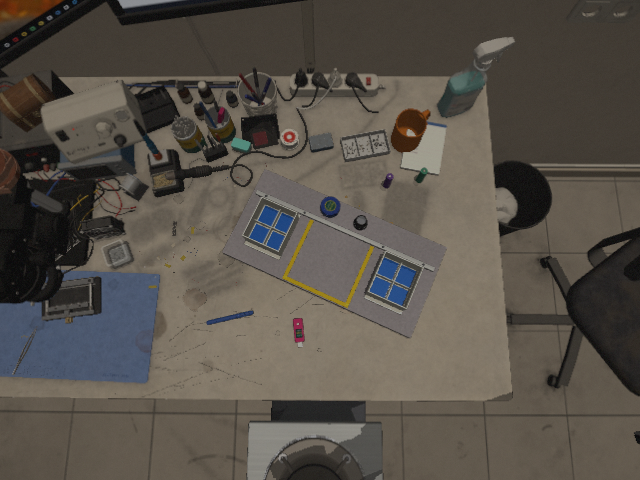

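View pics/scene0.png

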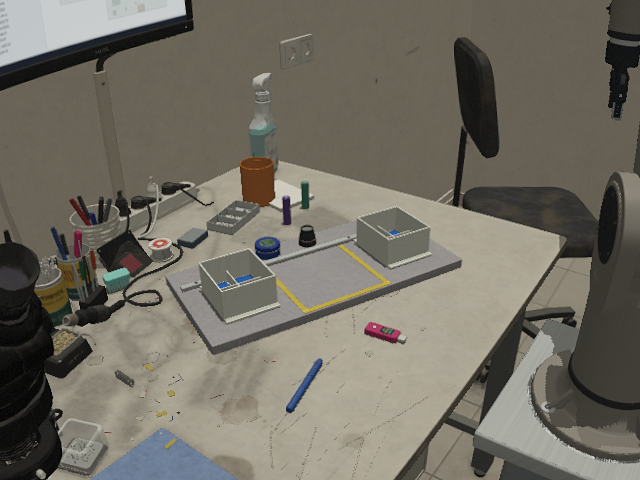

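Top view: board corners are near (265,171), (225,253), (410,334) and (446,245). The left tray is at about (270,226), the right tray at (393,281), and the bay lies between the yellow lines. I'll enlarge the board.

```bash
python3 - <<'E'
from h import *
p=cv2.imread("pics/top0.png")[165:345,217:457]; 
q=cv2.resize(p,None,fx=3.3333,fy=3.3333,interpolation=cv2.INTER_CUBIC); cv2.imwrite("pics/crop1.png",q); print(q.shape)
c=calibration("top"); print(p2w(c,[[265,171],[225,253],[410,334],[446,245]],.018))
E
```

```text
(600, 800, 3)
[[ 0.78289278  0.13745727  0.018     ]
 [ 0.55962795  0.232241    0.018     ]
 [ 0.35924848 -0.23183198  0.018     ]
 [ 0.58267451 -0.33252811  0.018     ]]
```

View pics/crop1.png

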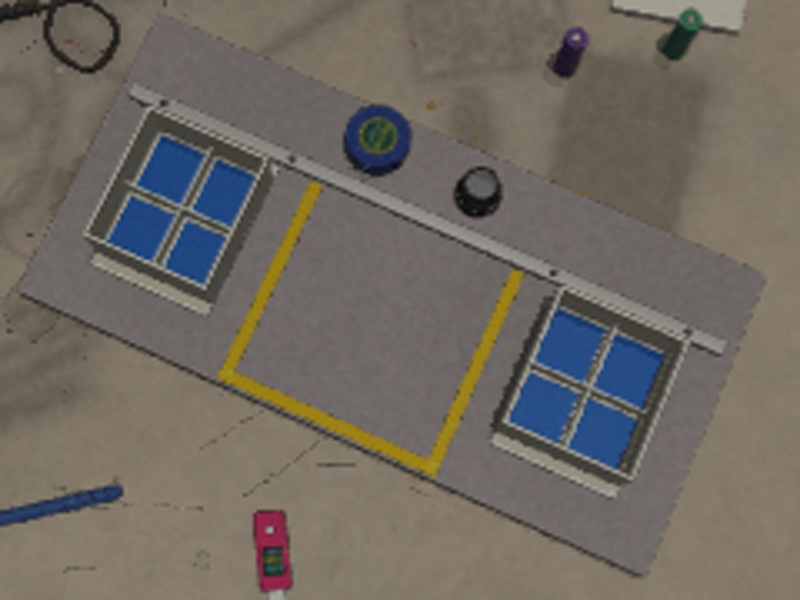

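```bash
cat >> h.py <<'E'
from scipy.optimize import least_squares
def cr(a): return (np.array(a,float)+.5)/3.33333-.5+[217,165]
def T(p,X):
    c,s=np.cos(p[2]),np.sin(p[2]); X=np.array(X,float)
    return np.c_[p[0]+c*X[:,0]-s*X[:,1],p[1]+s*X[:,0]+c*X[:,1],X[:,2]+(p[3] if len(p)>3 else 0)]
def fit(c,px,X,z,p0):
    f=lambda p:(w2p(c,T([*p,z],X))-px).ravel()
    r=least_squares(f,p0); return r.x,r.fun.reshape(-1,2)
E
python3 - <<'E'
from h import *
np.set_printoptions(precision=4,suppress=True)
c=calibration("top")
b,r=fit(c,cr([[160,16],[22,291],[765,275],[221,378],[434,474]]),
 [[.15,.26,.018],[-.1,.26,.018],[.15,-.26,.018],[-.097,.09,.018],[-.097,-.09,.018]],0,[.56,-.05,-.42]); print("board",b); print(r)
for px in ([[150,108],[272,160],[212,303],[88,238],[92,262],[209,312]],[[560,290],[687,338],[632,480],[500,423],[491,442],[613,496]]):
    t,r=fit(c,cr(px),[[.055,.05,.06],[.055,-.05,.06],[-.055,-.05,.06],[-.055,.05,.06],[-.065,.05,0.003],[-.065,-.05,.003]],.018,[*b]); print("tray",t); print(r)
    R=np.array([[np.cos(b[2]),np.sin(b[2])],[-np.sin(b[2]),np.cos(b[2])]]); print("in board",R@(t[:2]-b[:2]))
# scene check overlay
    sc=calibration("scene")
    if 'im' not in globals(): im=cv2.imread("pics/scene0.png")
    for pose,P in ((([*t,.018]),[[.055,.05,.06],[.055,-.05,.06],[-.055,-.05,.06],[-.055,.05,.06],[-.065,.05,0],[-.065,-.05,0]]),([*b,0],[[.15,.26,.018],[-.1,.26,.018],[.15,-.26,.018],[-.1,-.26,.018],[-.097,.09,.018],[-.097,-.09,.018]])):
        for q in w2p(sc,T(pose,P)): cv2.drawMarker(im,tuple(int(round(v)) for v in q),(0,0,255),cv2.MARKER_CROSS,5,1)
cv2.imwrite("pics/scene_ov.png",cv2.resize(im[190:360,155:475],None,fx=2.5,fy=2.5,interpolation=cv2.INTER_CUBIC))
E
```

```text
board [ 0.5474 -0.0374 -0.4204]
[[-0.0137 -1.1029]
 [-1.5056  0.0478]
 [ 1.3198 -0.433 ]
 [-0.7174  0.1189]
 [ 0.8913  1.0218]]
tray [ 0.6199  0.1103 -0.4226]
[[ 0.6124 -0.3143]
 [ 0.3934  0.0271]
 [-0.9789 -3.0334]
 [-0.7167 -0.1737]
 [ 0.3181  1.3589]
 [ 0.4278  2.2896]]
in board [0.0059 0.1645]
tray [ 0.4864 -0.1903 -0.4085]
[[-0.3411 -1.7769]
 [ 0.3492  0.206 ]
 [ 0.1463  0.0438]
 [ 0.2814  0.0496]
 [-0.6879  0.6673]
 [ 0.2237  0.7812]]
in board [ 0.0067 -0.1644]
```

View pics/scene_ov.png

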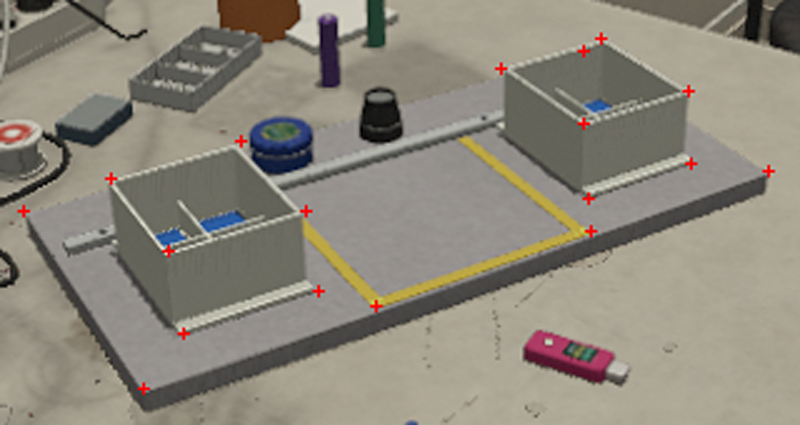

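The overlay agrees with the scene view to within 2–3 mm: trays at board y of about ±0.1645 and x about 0.007, yaw −0.42. Next I'll tip the left tray with closed fingertips, tool tilted 22° from vertical, so the upper tip corner is the contact point.

```bash
cat >> h.py <<'E'
from scipy.spatial.transform import Rotation as Ro
np.set_printoptions(precision=4,suppress=True)
B=np.array([.5474,-.0374,-.4204]); cb,sb=np.cos(B[2]),np.sin(B[2])
RB=np.array([[cb,-sb,0],[sb,cb,0],[0,0,1]]); OB=np.array([B[0],B[1],0])
def b2w(p): return OB+RB@np.array(p,float)
def w2b(p): return RB.T@(np.array(p,float)-OB)
NL=env.nose_length
def orient(pitch):   # pitch of tool below horizontal, deg
    a=np.radians(pitch); z=RB@[np.cos(a),0,-np.sin(a)]; x=RB@[np.sin(a),0,np.cos(a)]
    M=np.c_[x,np.cross(z,x),z]; q=Ro.from_matrix(M).as_quat(); return M,np.r_[q[3],q[:3]]
M68,Q68=orient(68)
OFF=M68@np.array([.011,0,NL])           # TCP -> upper fingertip corner
def tcp(c): return b2w(c)-OFF           # corner in board frame -> TCP
def corner(): return w2b(np.array(env.get_state()['tcp_pos'])+OFF)
def F(): return RB.T@np.array(env.get_state()['force'])
H=.054
def arc(px,y,a0,a1,step=8,v=.06,log=True):
    n=int(np.ceil(abs(a1-a0)/step))
    for a in np.linspace(a0,a1,n+1)[1:]:
        t=np.radians(a); X,Z=-.12,H
        env.movel(tcp([px+X*np.cos(t)+Z*np.sin(t),y,.018-X*np.sin(t)+Z*np.cos(t)]),velocity=v)
        f=F()
        if log: print(round(a),f)
        if np.linalg.norm(f)>25: print("FORCE"); break
E
cat > up.py <<'E'
from h import *
import sys
y=float(sys.argv[1]); name=sys.argv[2]
s=[-.07,y,.018+H]
hi=list(tcp(s)); hi[2]=.3
print(NL,[kin.inverse_kinematics(p,Q68) is not None for p in (hi,tcp(s),tcp([.075,y,.16]))])
if env.get_state()['opening']>.005: env.grip(0.0)
env.reach(hi,Q68); env.movel(tcp(s),velocity=.15)
print("at",corner(),F(),env.get_state()['time'])
hit=env.movel(tcp([-.036,y,.018+H]),velocity=.02,stop_force=4)
c=corner(); px=c[0]+.12; print("hit",hit,c,"pivot",px,F())
open("px.txt","w").write(str(px))
if hit and abs(px-.075)<.006:
    arc(px,y,0,64)
    env.dwell(.6)
    for n in("scene","wrist"): cv2.imwrite(f"pics/{name}_{n}.png",camera(n)[0])
    env.dwell(.6); print(env.get_state()['time'],corner(),F())
E
python3 up.py 0.1645 L
```

```text
0.0726 [True, True, True]
at [-0.0697  0.1647  0.0726] [ 0.0582  0.2965 -0.1648] 5.1833
hit True [-0.0455  0.1645  0.0715] pivot 0.07445960560438891 [ 0.0899 -0.0671 -0.3556]
8 [-3.7848 -1.8305  0.566 ]
16 [-6.0427 -2.0711  3.8238]
24 [-6.8313 -1.8999  4.5476]
32 [-6.2997 -2.3476  7.604 ]
40 [-5.2956 -2.403   8.7163]
48 [-4.1304 -0.9864  9.6016]
56 [-1.7922 -2.8139  8.883 ]
64 [ 0.8745 -1.5619  8.1844]
11.325 [0.0705 0.1647 0.1502] [ 0.3154 -1.2585  7.4173]
```

View pics/L_scene.png

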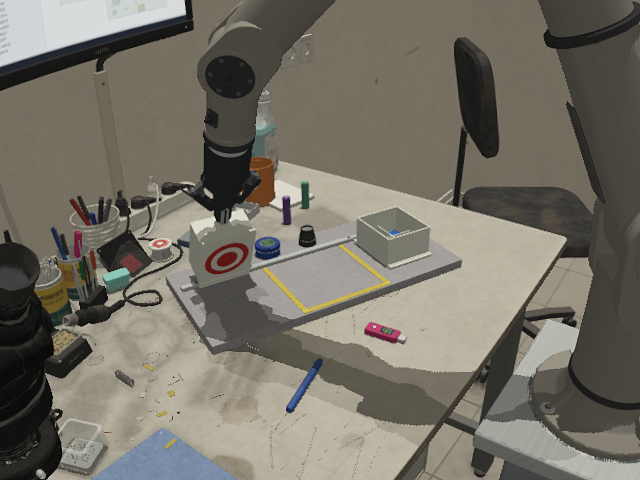

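The left tray leans back and the red ring shows on its underside at about (229,258), so this is the stamped one. Before lowering it, I'll check the lean by matching the underside's upper edge, using an enlarged crop.

```bash
cat > ang.py <<'E'
from h import *
import sys
n,y=sys.argv[1],float(sys.argv[2]); px=float(open("px.txt").read()); c=calibration("scene")
im=cv2.imread(f"pics/{n}_scene.png")
u0,v0=[int(a) for a in sys.argv[3:5]]; k=6
q=cv2.resize(im[v0:v0+100,u0:u0+130],None,fx=k,fy=k,interpolation=cv2.INTER_CUBIC)
for a,col in((55,(255,0,0)),(65,(0,255,0)),(75,(0,0,255))):
    t=np.radians(a)
    P=[b2w([px-.13*np.cos(t)*s,y+e,.018+.13*np.sin(t)*s]) for s,e in((0,.05),(1,.05),(1,-.05),(0,-.05))]
    uv=((w2p(c,P)-[u0,v0]+.5)*k).astype(int); cv2.polylines(q,[uv.reshape(-1,1,2)],True,col,1)
cv2.imwrite(f"pics/{n}_ang.png",q)
E
python3 ang.py L .1645 165 195
```

```text
(no output)
```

View pics/L_ang.png

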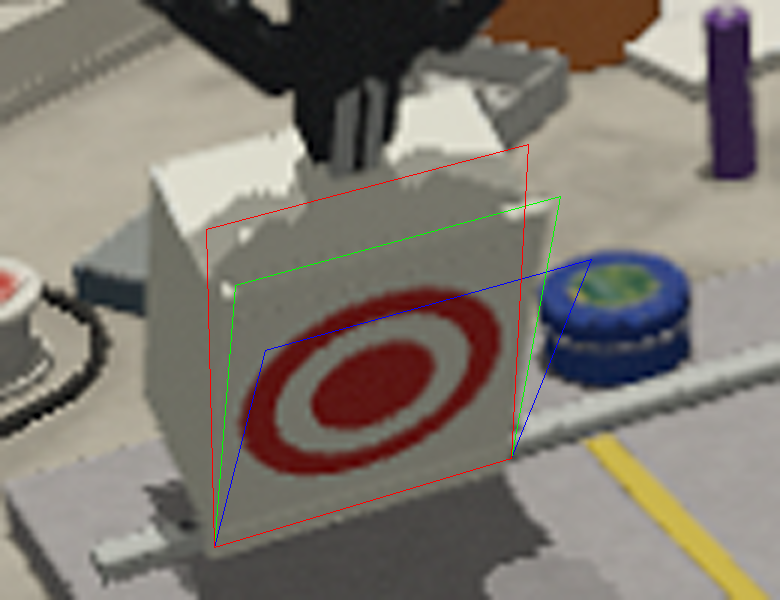

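The upper edge lies on the green outline, so the lean is about 65° and it has been held for over a second. I'll lower it, then tip the right tray.

```bash
cat > down.py <<'E'
from h import *
import sys
y=float(sys.argv[1]); px=float(open("px.txt").read())
arc(px,y,64,0)
env.movel(tcp([-.085,y,.018+H]),velocity=.08); print("clear",F())
p=np.array(tcp([-.085,y,.018+H])); p[2]+=.1; env.movel(p,velocity=.2)
print(env.get_state()['time'])
E
python3 down.py .1645 && python3 - <<'E'
from h import *
cv2.imwrite("pics/mid_scene.png",camera("scene")[0])
E
python3 up.py -0.1644 R && python3 ang.py R -.1644 340 160
python3 - <<'E'
import cv2,numpy as np
a=cv2.imread("pics/mid_scene.png")[240:330,180:300]; b=cv2.imread("pics/scene0.png")[240:330,180:300]
r=cv2.imread("pics/R_ang.png")[:, :520]
q=lambda x:cv2.resize(x,(280,210),interpolation=cv2.INTER_CUBIC)
o=np.zeros((600,800,3),np.uint8); o[:r.shape[0],280:800]=r[:600]; o[:210,:280]=q(b); o[210:420,:280]=q(a); cv2.imwrite("pics/comp.png",o)
E
```

```text
56 [-1.1595 -2.4549  9.505 ]
48 [-5.1822 -2.2969 11.1256]
40 [-8.2699 -2.457  15.1137]
32 [-6.5205 -0.3928  8.1148]
24 [-7.9851 -0.8577  6.2092]
16 [-6.9325 -1.1823  4.1686]
8 [-5.8375  0.4727  3.581 ]
0 [-3.5195 -0.6656  0.3406]
clear [ 0.6715  0.527  -0.3296]
16.2833
0.0726 [True, False, True]Traceback (most recent call last):
  File "up.py", line 8, in <module>
    env.reach(hi,Q68); env.movel(tcp(s),velocity=.15)
                       ~~~~~~~~~^^^^^^^^^^^^^^^^^^^^^
cell.PlanningError: the arm cannot follow that straight line within its joint ranges
[ WARN:0@0.022] global loadsave.cpp:275 findDecoder imread_('pics/R_ang.png'): can't open/read file: check file path/integrity
Traceback (most recent call last):
TypeError: 'NoneType' object is not subscriptable
```

The left tray came down with light forces. With the 68° tool the right tray's start pose is too close to the base, so I'll look for a steeper pitch that covers the whole arc.

```bash
python3 - <<'E'
from h import *
y=-.1644
for pt in (72,76,80,84,88,92,96):
    M,Q=orient(pt); off=M@np.array([.011,0,NL]); r=[]
    cs=[[-.075,y,.018+H],[-.06,y,.018+H]]+[[.075-.12*np.cos(t)+H*np.sin(t),y,.018+.12*np.sin(t)+H*np.cos(t)] for t in np.radians([0,16,32,48,64])]
    qs=[kin.inverse_kinematics(b2w(c)-off,Q) for c in cs]
    print(pt,[q is not None for q in qs], None if qs[0] is None else np.array(qs[0]))
E
```

```text
72 [False, False, True, True, True, True, True] None
76 [True, True, True, True, True, True, True] [ 0.1474  0.257   0.0268  2.4309  0.2401  0.2229 -2.0469]
80 [True, True, True, True, True, True, True] [-0.1478  0.287   0.3837  2.3997 -0.2316  0.3111 -1.5639]
84 [True, True, True, True, True, True, True] [-0.2174  0.3206  0.4871  2.3547 -0.3243  0.4169 -1.459 ]
88 [True, True, True, True, True, True, True] [-0.3075  0.3722  0.6208  2.3106 -0.4231  0.5274 -1.3473]
92 [True, True, True, True, True, True, True] [-0.3994  0.4466  0.7671  2.2666 -0.5262  0.6478 -1.2302]
96 [True, True, True, True, True, True, True] [-0.4225  0.5084  0.8281  2.2192 -0.5603  0.7562 -1.1844]
```

View pics/comp.png

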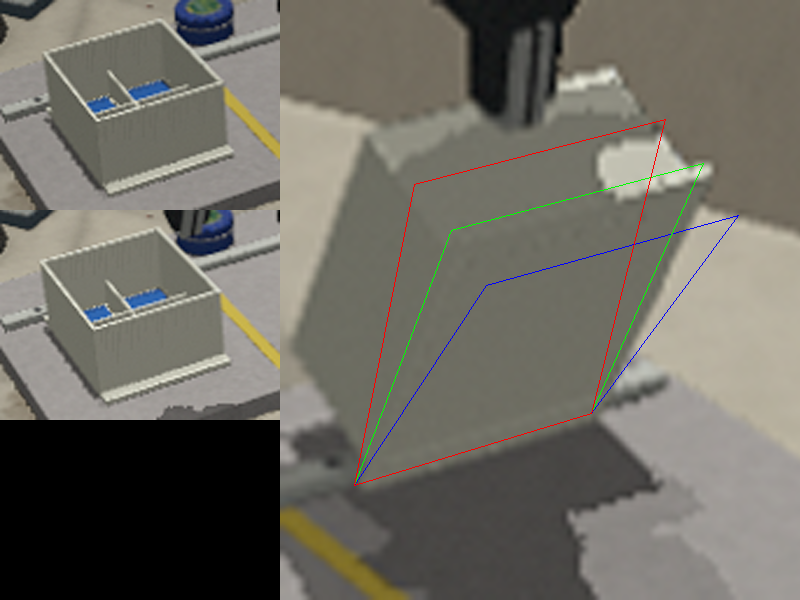

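The right tray's underside is plain and it leans about 65°. The left tray is flat again, up against the rail. I'll lower the right one, then push the left tray along the rail with the outer side of the closed fingers.

```bash
PITCH=84 python3 down.py -.1644 && PITCH=90 python3 - <<'E'
from h import *
def tip(p): return b2w(p)-M68@np.array([0,0,NL])
z=.018+.028; x=.016
path=[[x,.262,z],[x,.064,z]]
print([kin.inverse_kinematics(tip(p),Q68) is not None for p in path])
hi=tip(path[0]); hi[2]=.26
env.reach(hi,Q68); env.movel(tip(path[0]),velocity=.2)
print(F(),env.get_state()['time'])
for y in (.2,.15,.11,.064):
    env.movel(tip([x,y,z]),velocity=.07); f=F(); print(y,f)
    if np.linalg.norm(f)>25: print("FORCE"); break
env.movel(tip([x,.09,z]),velocity=.15); p=tip([x,.09,z]); p[2]=.26; env.movel(p,velocity=.25)
h=tip([-.1,.0,.2]); env.reach(h,Q68)
cv2.imwrite("pics/top2.png",camera("top")[0]); cv2.imwrite("pics/scene2.png",camera("scene")[0])
print(env.get_state()['time'])
a=cv2.imread("pics/scene2.png")[190:360,155:475]
cv2.imwrite("pics/c2.png",cv2.resize(a,None,fx=2.5,fy=2.5,interpolation=cv2.INTER_CUBIC))
E
```

```text
56 [-2.3741 -0.1069  8.8709]
48 [-4.8452 -0.5634 13.7486]
40 [-8.7128  1.7221 16.4893]
32 [-10.098   -0.1592  14.7569]
24 [-7.5855 -0.8844  7.0005]
16 [-7.8196 -0.2448  4.204 ]
8 [-7.8143  0.2059  3.0343]
0 [-2.4434 -1.0595 -0.7569]
clear [-0.3472  0.5158  0.7251]
31.2833
[True, True]
[-0.1553 -0.1569  0.5571] 33.7667
0.2 [-0.0872  0.4151  0.2967]
0.15 [1.1907 0.4679 0.7313]
0.11 [-0.1435 -0.2382 -0.5069]
0.064 [-0.2651  0.1884 -0.0202]
38.9833
```

View pics/c2.png

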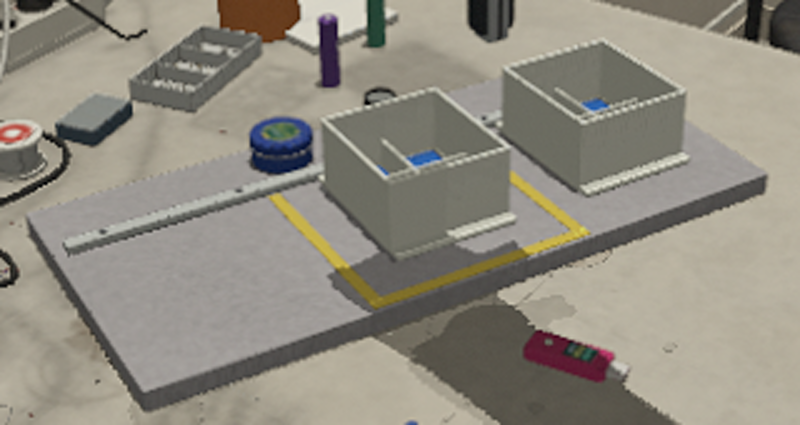

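The stamped tray stands inside the yellow lines. As a last step I'll square it gently against the rail with both opened fingertips on its near wall.

```bash
PITCH=90 python3 - <<'E'
from h import *
def tip(p): return b2w(p)-M68@np.array([0,0,NL])
env.grip(.06); z=.018+.02
env.movel(tip([-.1,0,z]),velocity=.15); print(F())
hit=env.movel(tip([-.048,0,z]),velocity=.025,stop_force=5)
s=w2b(env.get_state()['tcp_pos']); print(hit,s[0]+.011,"expect -.045",F(),env.get_state()['time'])
env.movel(tip([-.1,0,z]),velocity=.15); env.movel(tip([-.1,0,.22]),velocity=.2)
env.reach(tip([-.1,.3,.25]),Q68)
t,_=camera("top"); s2,_=camera("scene"); print(env.get_state()['time'],F())
k=3.3333; tc=cv2.resize(t[165:345,217:457],None,fx=k,fy=k,interpolation=cv2.INTER_CUBIC)
c=calibration("top"); sc=calibration("scene")
P=T([*b2w([.01,0,0])[:2],B[2],.018],[[.055,.05,.06],[.055,-.05,.06],[-.055,-.05,.06],[-.055,.05,.06],[-.065,.05,0],[-.065,-.05,0]])
for q in (w2p(c,P)-[217,165]+.5)*k: cv2.drawMarker(tc,tuple(int(v) for v in q),(0,0,255),cv2.MARKER_CROSS,9,1)
cv2.imwrite("pics/fin_top.png",tc); cv2.imwrite("pics/fin_scene.png",s2)
E
```

```text
[-0.028   0.276  -0.4149]
True -0.04813897097132876 expect -.045 [ 1.084  -0.5638  0.3322] 42.3083
45.0417 [ 0.4008  0.0608 -0.3235]
```

View pics/fin_top.png

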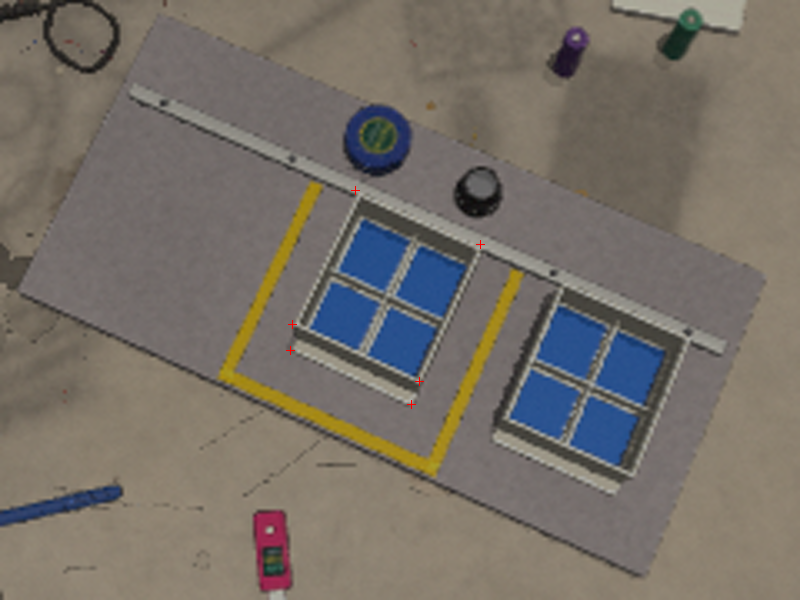

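The tray is square and centred, but the push stopped at −48 mm against −45 to −47 mm in the earlier contacts, so a gap of 1–3 mm could remain. I'll give one slower, lower push to seat it.

```bash
PITCH=90 python3 - <<'E'
from h import *
def tip(p): return b2w(p)-M68@np.array([0,0,NL])
z=.018+.013
env.reach(tip([-.1,0,.22]),Q68); env.movel(tip([-.1,0,z]),velocity=.2)
env.movel(tip([-.064,0,z]),velocity=.1)
for i in range(3):
    hit=env.movel(tip([-.05,0,z]),velocity=.012,stop_force=5)
    s=w2b(env.get_state()['tcp_pos']); print(hit,s[0]+.011,F(),env.get_state()['time'])
    if env.get_state()['time']>54 or F()[0]<-4: break
env.movel(tip([-.1,0,z]),velocity=.15); env.movel(tip([-.1,0,.22]),velocity=.2)
s2,_=camera("scene"); print(env.get_state()['time'],F())
cv2.imwrite("pics/fin2.png",cv2.resize(s2[190:360,155:475],None,fx=2.5,fy=2.5,interpolation=cv2.INTER_CUBIC))
E
```

```text
True -0.048161234268945724 [ 1.5271 -0.1143  2.8466] 48.425
True -0.04804197139352842 [-1.3742 -0.1206  5.687 ] 48.7417
True -0.04798256140794972 [-0.9957  0.3111  5.7721] 49.0333
50.6 [-0.4579 -0.6787 -0.3248]
```

View pics/fin2.png

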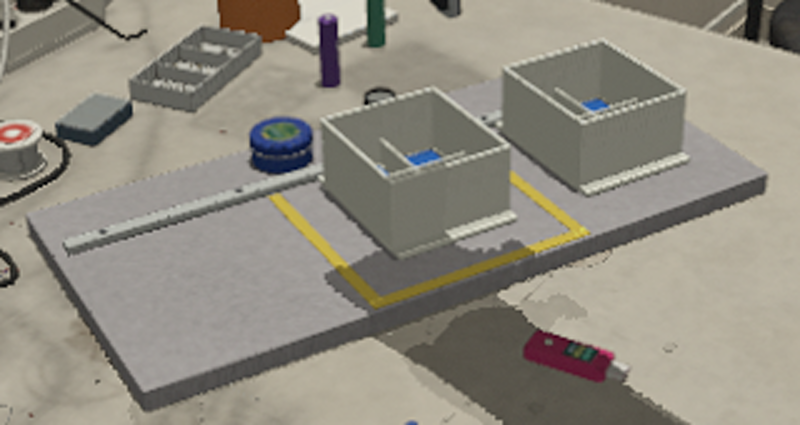

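The push stopped at the same place under 5 N each time, so the tray is seated at the rail. In the last view it is flat and square between the yellow lines, and nothing else has moved.

```bash
python3 -c "
from cell import job
print(job.job_done())"
```

```text
the job is handed in; nothing more can be done
None
```

I tipped both trays to about 65°, held each for over a second and let them down flat; the left one carried the red ring and now sits flat and square at the rail in the dispatch bay, and I handed the job in at about 51 s with the plain tray standing where it was, apart from being pushed the few mm up to the rail when it was tipped.

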